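# Balance the hitched load arm and hold it raised off its ball

### The job

Slide the brass counterweight ring down over the upright shaft on the tail of the blue load arm until it sits fully home on its shoulder, and let go of it. Then pull the arm's red latch knob sideways against its spring as far as it goes, lift the coupler at least 3 cm off the ball, and finish still holding the arm raised and steady in the gripper, with the ring still home on its shaft. Never raise the arm without the counterweight, and leave the timer and the blue-capped bottle undisturbed.

Things in the scene. Friction and masses are not known exactly. Their poses are not given: they have to be found in the camera images.
- ball_mount: Fixed grey base plate, 90 x 240 x 12 mm, bolted to the worktop; origin at the centre of its underside, z up, y along the long side towards the ball. On it: an aluminium hinge pillar of two cheeks (top 84 mm over the worktop, centre at y = -20 mm) and a steel ball stud (at y = +85 mm). The blue load arm lies over its middle line.
- tongue: Blue load arm: bar 24 mm wide, 14 mm thick, 200 mm long with the cup; origin on its hinge pin (72 mm over the worktop, at y = -20 mm of ball_mount); x along the pin, y towards the coupler. At y = +105 mm a cup 42 mm wide over the ball, red latch knob on top; at +60 mm a dark weight; at -85 mm the tail's upright shaft. Lifting at the knob takes 4 N, 2 N with the counterweight on; let go, it falls back.
- tongue_hinge (a joint): Hinge of the load arm, rad: 0 is down on the ball, grows as the coupler rises, stop at 0.6. The axis is the x axis of tongue. 0.30 rad raises the coupler and the knob by 31 mm. The latch blocks it within about 0.02 rad until the latch is pulled more than about 6 mm.
- latch_slide (a joint): Slide of the spring latch, m: 0 is closed (claw under the ball), grows as the red knob is pulled along the -x direction of tongue (sideways, level, parallel to the hinge pin), stop at 0.014. The spring pulls back with 4 N at 0 and 9 N at the stop. It need not stay pulled once the coupler is off the ball.
- knob (a point): Middle of the red upright knob on the latch, 16 mm in diameter and 26 mm high, with a 22 mm head 6 mm thick on top: this point lies 15 mm above the latch plate the knob stands on and 17 mm below the top of the head; about 101 mm over the worktop when the arm is down. Its frame has the axes of tongue and moves with the latch.
- coupler (a point): Centre of the coupler cup's mouth, coincides with the ball's centre when the arm is down.
- ball (a point): Centre of the steel ball, 28 mm in diameter, flat underneath, 58 mm over the worktop.
- shaft_seat (a point): Centre of the top face of the 28 mm shoulder on which the counterweight must rest, on the shaft's axis, 83 mm over the worktop when the arm is down; z along the shaft, upwards.
- shaft_tip (a point): Rounded tip of the shaft, which is 12 mm in diameter and stands 44 mm above the shoulder (127 mm over the worktop).
- counterweight: Loose brass ring, outside diameter 40 mm, hole 17 mm, 30 mm high, about 0.24 kg, standing flat on the worktop; origin at the centre of its underside, z along the hole.
- timer: White bench timer, 68 x 68 x 20 mm, loose near the ring, a bystander; origin at the centre of its underside. Not listed: a tall dark instrument tower with a carton on top, fixed, higher than the arm, its nearest upright edge at about x = 0.59, y = 0.15 m, its near faces running back at 45 degrees to either side. Swing past it with the hand drawn in.
- bottle_0: Clear reagent bottle with a blue cap, 66 mm in diameter, 140 mm high, loose at the back, a bystander; origin at the centre of its underside.
Things that resemble listed ones, but are neither listed nor needed, are in the scene too. Several things have the shape of the counterweight; the one meant has the colours described above.

How it is judged (in metres and radians):
On the way, in this order (a step that is already met when the one before it is completed fails the run):
1. the ring is home on the shaft's shoulder and let go, the arm still down (z of counterweight in the frame of shaft_seat between -0.003 and 0.003 m and distance between counterweight and shaft_seat below 0.006 m and contact force between the fingers and counterweight below 0.1 N and value of joint tongue_hinge below 0.04 rad), for 0.2 s.
2. the latch is pulled open against its spring while the arm is still down (value of joint latch_slide above 0.009 m and value of joint tongue_hinge below 0.06 rad), for 0.1 s.
At the end, for the whole second after the job is handed in: The arm's hinge stands above 0.26 rad (coupler at least 27 mm off the ball) and still (under 0.08 rad/s), the fingers hold the arm or its latch knob with more than 1 N and no other loose thing props it, and the untouched ring sits within 4 mm of its shoulder along the shaft (value of joint tongue_hinge above 0.26 rad and velocity of joint tongue_hinge between -0.08 and 0.08 rad/s and contact force between the fingers and tongue above 1 N and contact force between tongue and timer below 0.2 N and contact force between tongue and bottle_0 below 0.2 N and z of counterweight in the frame of shaft_seat between -0.004 and 0.004 m and distance between counterweight and shaft_seat below 0.007 m and contact force between the fingers and counterweight below 0.1 N); the arm keeps its last pose, push and grip.
It fails at once if the arm is raised while the counterweight is not on its shaft (value of joint tongue_hinge above 0.1 rad and distance between counterweight and shaft_seat above 0.03 m).
It fails at once if the timer or the bottle is pushed more than 20 mm (distance of any of timer, bottle_0 from where it was at the start of the episode above 0.02 m).
It also fails if it takes over 58 s, if anything falls off the work surface, if the arm or the gripper's body presses on something with over 40 N, if the wrist force passes 120 N, or if a joint passes its speed limit or range.

### The arm

A 6-joint arm with a two-finger parallel gripper is mounted at the origin on a cart in front of the work surface, level with it; the furniture and walls round the work are solid. World frame = base frame: x ahead of the robot, y to its left, z up, the work surface at z = 0. Lengths are in mm, angles in rad, forces in N, time in s.
With the tool pointing down it reaches from about 375 to 750 mm from the base axis. Payload 9 kg.
Tool frame: the origin (TCP) lies on the centre line of the jaws, within the pads' length; the fingertips stand 11 mm ahead of it and the grasp point (between the pads) lies 8 mm behind it; z points along the fingers, y is the line along which they close (so a half turn about z gives the same grasp; the last joint's range is limited). The gripper opens to 85 mm and grips with 20 to 120 N. Pads are 22 mm wide; open, the fingers measure 114 mm over their backs; the gripper's body (76 mm by 85 mm) begins 54 mm behind the grasp point. The pads swing forward as they close: fully open they stand 13 mm farther back than shut.
Start: joints at [-1.439, 0.104, 0.097, 1.564, 0, 1.353], TCP at [205.637, -563.692, 242.331] pointing down, gripper open.
Joint ranges: [-2.99, 2.99], [-0.84, 1.86], [-1.1, 1.16], [-1.84, 2.11], [-1.51, 1.56], [-3.14, 3.14]. Speed limits (rad/s): [2.22, 2.22, 2.57, 3.14, 3.14, 3.14].

### API

Orientations are given as [roll, pitch, yaw] about the fixed x, y, z axes, in that order (R = Rz(yaw) Ry(pitch) Rx(roll)).
In Python, from station import bot, cams, job, recognise, cut_out, spot_point gives the robot as it stands. The module is installed in compiled form; this text tells all that it offers.
- The arm moves only by the shell command python3 -m pendant 'ROWS' [FORCE]. ROWS is JSON, a list of rows, each a list of 3 entries, a list of its own where there are three numbers: the shift along the tool's x, y, z in mm, then the turn, a rotation vector about the tool's x, y, z in rad, then the opening, from -1 (shut) to 1 (fully open), so that 0 is half open. A call has 1 to 10 rows; each row is the pose to reach, as a shift and turn from the pose commanded when the call began, along the tool's axes at that moment; what a row does not reach only later rows make up. A row lasts 1/12 s, in which the tool goes at most 41.7 mm and 7.16 degrees, less where a joint would pass 70% of its speed; a pose out of reach is approached as far as the arm can. A call with a gripper value outside its range is refused whole. The fingers move at their own pace and stop on an object; FORCE is the grip in N (left out, the last holds). Time passes only in rows, so rows that repeat a pose let the fingers close. It gives the time, the measured TCP pose, the force, the opening and the grip force at its end, in the units of the state.
- bot.get_obs(): the state, without advancing time (a new reading comes with each control period).
- cams.grab_frame(name): name is "scene" or "top" or "wrist"; returns a dict with "pixels" (384x512x3 uint8, blue, green, red), "range_z" (384x512 float32, mm along the optical axis (not along the pixel's ray), 0 where there is no reading), "camera_matrix" (3x3 intrinsics, pixels), "extrinsics" (4x4, takes a point from camera to world coordinates). Camera axes: x right, y down, z forward; pixel columns grow to the right and rows downward; lengths in mm; the calibration is good to about 2 mm. A picture is of the moment at which its call begins.
- job.finish_job(): hands the job in; it is judged then, once.
Trained networks look in a picture, given as the dict that the camera call returned (one of the last four; its "shot" number tells which), for a name from the list of things; names that differ only in an ending like _2 or _b are one class to them, and where a whole thing is asked for, a point or a joint stands for the part that bears it (a point fixed in the world has none). Each returns a list of dicts, best first, with "conf" (0 to 1); they miss things now and then, are a little off and sometimes report something else, mostly with a low value. They report only what shows in the picture. A call takes as long as a camera call. They do not tell look-alikes from the thing itself.
- recognise(picture, label): "position" ([x, y, z] in mm, in world coordinates, good to about 4 mm: the middle of the surface that is visible of it).
- cut_out(picture, label): "region" (384x512 bool, what is visible of it).
- spot_point(picture, label): "position" ([x, y, z] in mm, in world coordinates, good to about 4 mm: a listed point, or the origin of a listed thing).
The state is a dict: "time": time; "joint_positions": joint angles; "qvel": joint speeds; "tau": joint torques, N m; "tcp_pos": TCP position; "ee_rot": TCP orientation; "wrist_force": force on the tool from outside, world axes, zero at the start; "moment": the same for the moment, N m; "opening": finger opening in mm; "grasp_force": force on a finger pad.
Only numpy, scipy, OpenCV 4.12 (cv2) and the standard library are available. Lean on these libraries where they do the work, as an engineer would, in place of code of your own. Each camera call takes 0.05 s, during which the arm holds its last target. There are 200 camera calls.

## Working session

There is one attempt and no reset: what is moved stays moved. The work goes in short steps, Python scripts to look and compute and a shell command to move; the robot and the scene stay as the last step left them, time stands still between calls to the robot, and variables do not carry over. Pictures are saved under pics/ and viewed, at most 10 in all, crops included, and the job is handed in when it is done.

```bash
mkdir -p pics; cat > look.py <<'E'
from station import bot,cams,job,recognise,cut_out,spot_point
import cv2,numpy as np
def save(p,n,crop=None):
    im=p["pixels"]
    cv2.imwrite(f"pics/{n}.png",im)
E
python3 - <<'E'
from look import *
ims=[]
for c in("scene","top"):
    p=cams.grab_frame(c);ims.append(p["pixels"])
    print(c,np.round(p["extrinsics"],2).tolist())
    for l in("counterweight","shaft_tip","shaft_seat","knob","ball_mount","tongue","timer","bottle_0"):
        print(l,[(np.round(d["position"]).tolist(),round(d["conf"],2)) for d in spot_point(p,l)][:6])
im=np.vstack(ims);cv2.imwrite("pics/a.png",cv2.resize(ims[0],(800,600)));cv2.imwrite("pics/b.png",cv2.resize(ims[1],(800,600)))
o=bot.get_obs();print(o)
E
```

```text
scene [[-0.63, -0.47, 0.62, 36.62], [-0.77, 0.36, -0.52, 609.18], [0.02, -0.8, -0.59, 608.63], [0.0, 0.0, 0.0, 1.0]]
counterweight [([501.0, 154.0, 0.0], 0.83), ([383.0, 157.0, 3.0], 0.79), ([446.0, 79.0, 2.0], 0.55)]
shaft_tip [([345.0, 308.0, 125.0], 0.78), ([432.0, 314.0, 73.0], 0.36)]
shaft_seat [([346.0, 309.0, 80.0], 0.87)]
knob [([536.0, 322.0, 100.0], 0.8)]
ball_mount [([450.0, 317.0, -0.0], 0.84)]
tongue [([434.0, 314.0, 72.0], 0.68), ([728.0, 347.0, -2.0], 0.67)]
timer [([535.0, -40.0, -1.0], 0.65)]
bottle_0 [([726.0, 351.0, -0.0], 0.89)]
top [[-0.01, -1.0, 0.07, 441.64], [-1.0, 0.01, 0.0, 149.46], [-0.0, -0.07, -1.0, 1258.98], [0.0, 0.0, 0.0, 1.0]]
counterweight [([381.0, 156.0, 2.0], 0.63), ([505.0, 153.0, -1.0], 0.48), ([442.0, 75.0, 2.0], 0.45)]
shaft_tip [([348.0, 306.0, 127.0], 0.8)]
shaft_seat [([343.0, 310.0, 88.0], 0.73)]
knob [([536.0, 320.0, 101.0], 0.69)]
ball_mount [([453.0, 314.0, -0.0], 0.93)]
tongue [([434.0, 318.0, 70.0], 0.59), ([530.0, -41.0, -2.0], 0.5)]
timer [([345.0, 307.0, 126.0], 0.62), ([530.0, -41.0, -2.0], 0.59), ([451.0, 315.0, -2.0], 0.39)]
bottle_0 [([730.0, 350.0, 1.0], 0.56)]
{'time': 0.9, 'joint_positions': array([-1.43869018e+00,  1.04084625e-01,  9.72889981e-02,  1.56389184e+00,
        2.19074792e-05,  1.35310388e+00]), 'qvel': array([ 8.47167101e-04, -6.86365508e-05, -7.93057187e-04,  1.41089158e-03,
        1.06066391e-03,  4.19886508e-04]), 'tau': array([-1.97109599e-03, -5.56755924e+01,  5.03769600e+01,  7.20008757e-04,
       -3.37025795e-04, -3.61332468e-06]), 'tcp_pos': array([ 205.64871783, -563.68943133,  242.33363383]), 'ee_rot': array([3.14148163e+00, 2.12115852e-06, 3.49798594e-01]), 'wrist_force': array([-0.09406642,  0.60259963,  0.11135563]), 'moment': array([-0.00845175, -0.02315756, -0.02001171]), 'grasp_force': 0.0, 'opening': 85.58253053575847}
```

View pics/a.png

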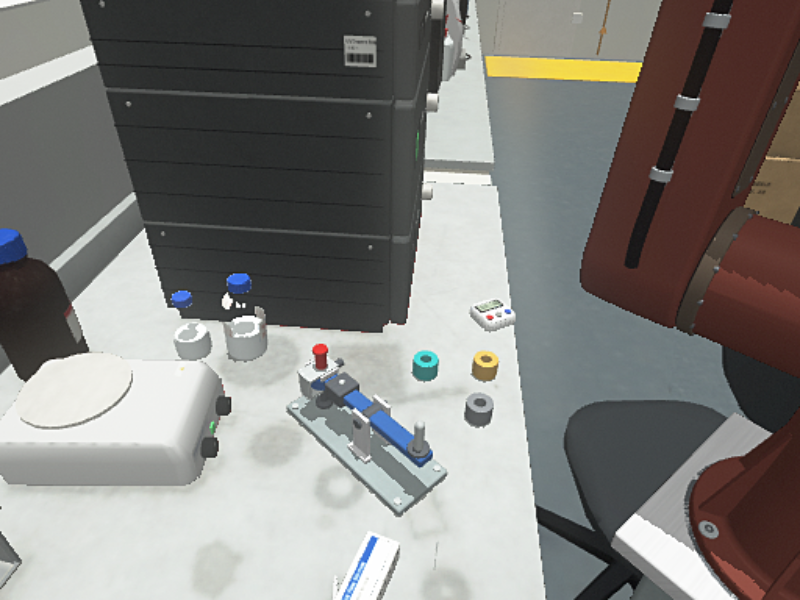

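View pics/b.png

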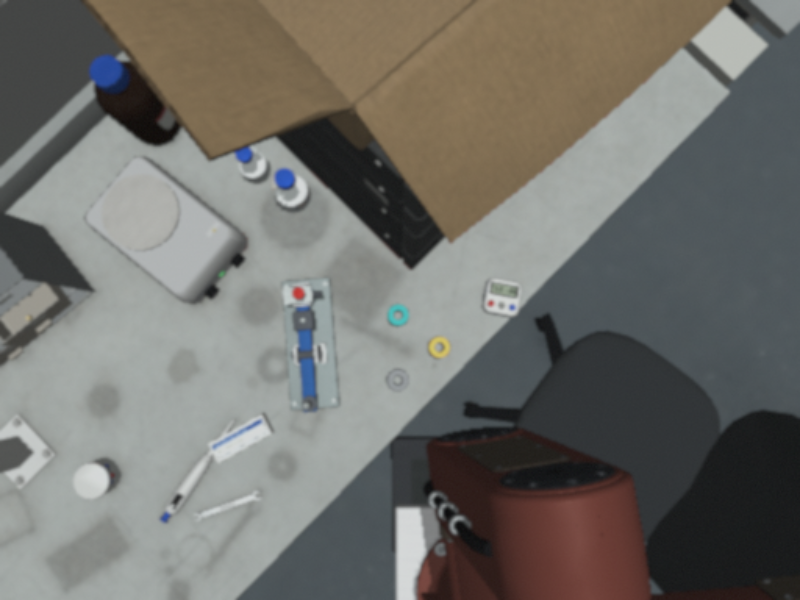

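The top picture (800 px wide) shows the brass ring at (439,347), with the teal look-alike at (398,315) and the grey one at (397,380). The timer is at (503,297), the knob at (298,294), the shaft at (309,403), and the tower corner at about (415,265). So the ring is at about (444,77) mm. I'll swing towards it along an arc.

```bash
python3 -m pendant '[[[365,-200,0],[0,0,-0.8],1],[[365,-200,0],[0,0,-0.8],1],[[365,-200,0],[0,0,-0.8],1],[[365,-200,0],[0,0,-0.8],1],[[365,-200,0],[0,0,-0.8],1],[[365,-200,0],[0,0,-0.8],1],[[365,-200,0],[0,0,-0.8],1],[[365,-200,0],[0,0,-0.8],1],[[365,-200,0],[0,0,-0.8],1],[[365,-200,0],[0,0,-0.8],1]]' 40
```

```text
time: 1.73
tcp_pos: [481.1, -248.9, 242.6]
ee_rot: [3.141, 0.0, 1.15]
wrist_force: [0.2, 0.2, -0.2]
opening: 85.2
grasp_force: 0.0
```

```bash
python3 -m pendant '[[[282,-167,40],[0,0,-0.8],1],[[282,-167,40],[0,0,-0.8],1],[[282,-167,40],[0,0,-0.8],1],[[282,-167,40],[0,0,-0.8],1],[[282,-167,40],[0,0,-0.8],1],[[282,-167,40],[0,0,-0.8],1],[[282,-167,40],[0,0,-0.8],1],[[282,-167,40],[0,0,-0.8],1],[[282,-167,40],[0,0,-0.8],1],[[282,-167,40],[0,0,-0.8],1]]'
cat >> look.py <<'E'
def world(p,mask=None):
    z=p["range_z"];K=p["camera_matrix"];E=p["extrinsics"]
    v,u=np.nonzero((z>0) if mask is None else (mask&(z>0)))
    d=z[v,u];P=np.c_[(u-K[0,2])/K[0,0]*d,(v-K[1,2])/K[1,1]*d,d]
    return P@E[:3,:3].T+E[:3,3],p["pixels"][v,u].astype(int)
def ring(p,zlo,zhi):
    P,c=world(p); b,g,r=c.T
    m=(r>g)&(g>b*1.3)&(r>b*1.7)&(r>90)&(P[:,2]>zlo)&(P[:,2]<zhi)&(abs(P[:,0]-440)<160)
    return P[m]
def circ(Q):
    from cv2 import minEnclosingCircle
    return minEnclosingCircle(Q[:,:2].astype(np.float32))
E
python3 - <<'E'
from look import *
print(np.round(bot.get_obs()["joint_positions"],3))
for c in("top","wrist","scene"):
    p=cams.grab_frame(c)
    Q=ring(p,24,36)
    if len(Q)>5: print(c,len(Q),circ(Q),np.median(Q,0), np.percentile(Q,[2,98],0))
    print([(np.round(d["position"]).tolist(),round(d["conf"],2)) for d in spot_point(p,"counterweight")][:6])
    if c=="wrist": save(p,"w1")
E
```

```text
time: 2.57
tcp_pos: [442.3, 76.7, 202.2]
ee_rot: [-3.142, 0.0, 1.954]
wrist_force: [0.8, -0.5, -0.5]
opening: 85.6
grasp_force: 0.0
[-0.121 -0.371 -0.412  1.529 -0.     1.067]
[([500.0, 154.0, 0.0], 0.54), ([382.0, 154.0, 2.0], 0.42), ([350.0, 307.0, 127.0], 0.39)]
wrist 945 ((442.1016845703125, 78.70040893554688), 19.50613021850586) [441.78592445  79.24368403  28.99662632] [[424.43532294  61.21940773  26.32271037]
 [459.76567853  96.23444344  30.50447369]]
[([501.0, 153.0, -3.0], 0.85), ([384.0, 160.0, -2.0], 0.76), ([443.0, 78.0, 1.0], 0.63)]
scene 124 ((441.0071105957031, 80.1366958618164), 20.02971839904785) [439.5765886   82.37130632  28.56815712] [[422.96511797  63.4185417   24.54473209]
 [458.04649261  99.37547444  30.92526579]]
[([503.0, 153.0, -1.0], 0.79), ([382.0, 156.0, 4.0], 0.66), ([444.0, 77.0, -2.0], 0.59)]
```

View pics/w1.png

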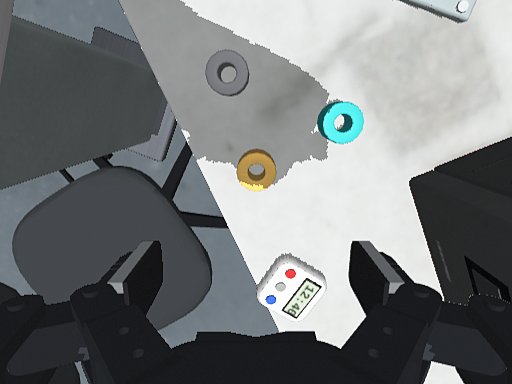

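The wrist picture shows the brass ring at (256,170) between the open jaws, with clear space for the fingers and the timer at (292,283) behind them. I'll descend and grip.

```bash
python3 -m pendant '[[[2,1,40],[0,0,0],1],[[2,1,80],[0,0,0],1],[[2,1,120],[0,0,0],1],[[2,1,155],[0,0,0],1],[[2,1,175],[0,0,0],1],[[2,1,187],[0,0,0],1],[[2,1,187],[0,0,0],1],[[2,1,187],[0,0,0],-1],[[2,1,187],[0,0,0],-1],[[2,1,187],[0,0,0],-1]]' 40
python3 -m pendant '[[[0,0,0],[0,0,0],-1],[[0,0,0],[0,0,0],-1],[[0,0,0],[0,0,0],-1],[[0,0,0],[0,0,0],-1]]' 40
```

```text
time: 3.7
tcp_pos: [444.2, 76.7, 16.8]
ee_rot: [3.14, 0.001, 1.949]
wrist_force: [0.5, 1.1, 0.5]
opening: 51.6
grasp_force: 0.0
time: 4.03
tcp_pos: [444.1, 76.8, 16.9]
ee_rot: [3.14, 0.002, 1.95]
wrist_force: [-1.9, -0.3, 6.8]
opening: 39.2
grasp_force: 39.7
```

```bash
python3 -m pendant '[[[0,0,-30],[0,0,0],-1],[[0,0,-70],[0,0,0],-1],[[0,0,-110],[0,0,0],-1],[[0,0,-150],[0,0,0],-1],[[0,0,-163],[0,0,0],-1],[[0,0,-163],[0,0,0],-1],[[0,0,-163],[0,0,0],-1]]'
python3 - <<'E'
from look import *
print(bot.get_obs()["tcp_pos"])
for c in("top","wrist","scene"):
    p=cams.grab_frame(c)
    P,col=world(p)
    for lo,hi in((112,130),(95,112)):
      m=(P[:,2]>lo)&(P[:,2]<hi)&(np.hypot(P[:,0]-347,P[:,1]-308)<25)
      Q=P[m]
      if len(Q)>3: print(c,"shaft",len(Q),np.round(np.median(Q,0),1),np.round(np.percentile(Q,[3,97],0),1).tolist())
    m=(P[:,2]>112)&(P[:,2]<122)&(np.hypot(P[:,0]-536,P[:,1]-321)<25)
    Q=P[m]
    if len(Q)>3: print(c,"knobtop",len(Q),circ(Q),np.round(np.median(Q,0),1))
    for l in("shaft_tip","shaft_seat","knob","ball_mount"):
        print(l,[(np.round(d["position"],1).tolist(),round(d["conf"],2)) for d in spot_point(p,l)][:2])
    Q=ring(p,130,200)
    if len(Q)>5: print(c,"ring",len(Q),circ(Q),np.round(np.percentile(Q,[2,50,98],0),1).tolist())
E
```

```text
time: 4.62
tcp_pos: [443.4, 77.1, 178.5]
ee_rot: [3.14, 0.001, 1.95]
wrist_force: [0.1, -0.3, -2.8]
opening: 38.8
grasp_force: 41.5
[443.44341912  77.08805825 178.52169227]
top shaft 18 [344.8 306.7 124. ] [[339.4, 302.0, 116.1], [348.8, 311.7, 126.5]]
top shaft 5 [346.6 302.8 104.2] [[343.1, 301.7, 97.8], [349.1, 305.3, 111.6]]
top knobtop 51 ((533.2757568359375, 322.6683349609375), 10.716431617736816) [533.8 321.6 116. ]
shaft_tip [([344.9, 308.3, 127.6], 0.96), ([449.9, 316.0, -1.3], 0.45)]
shaft_seat [([347.0, 305.3, 86.7], 0.79)]
knob [([536.0, 321.7, 104.4], 0.51)]
ball_mount [([450.8, 313.0, 2.6], 0.76)]
shaft_tip []
shaft_seat []
knob []
ball_mount []
wrist ring 7179 ((441.4398498535156, 79.23883819580078), 19.84615135192871) [[423.2, 62.6, 163.6], [440.8, 81.8, 188.1], [458.5, 98.3, 189.6]]
scene shaft 52 [343.  311.9 121.7] [[339.6, 306.8, 112.8], [349.1, 315.3, 126.4]]
scene shaft 41 [341.6 313.7 104. ] [[338.9, 305.7, 95.4], [347.4, 315.5, 111.2]]
scene knobtop 66 ((533.233154296875, 323.78271484375), 11.415264129638672) [532.9 325.6 116.9]
shaft_tip [([343.1, 309.4, 125.2], 0.59)]
shaft_seat [([346.2, 309.9, 84.6], 0.85), ([533.7, 321.5, 56.4], 0.66)]
knob [([535.6, 321.1, 99.0], 0.82), ([534.7, -40.5, 0.3], 0.49)]
ball_mount [([448.4, 315.8, -0.9], 0.75)]
scene ring 240 ((439.82269287109375, 82.74446105957031), 20.270992279052734) [[421.9, 66.2, 163.0], [435.6, 91.6, 185.5], [456.6, 101.1, 191.1]]
```

```bash
python3 -m pendant '[[[36,-1,0],[0,0,0],-1],[[73,-2,0],[0,0,0],-1],[[110,-2,0],[0,0,0],-1],[[145,-3,0],[0,0,0],-1],[[170,-3,0],[0,0,0],-1],[[181,-3,0],[0,0,0],-1],[[181,-3,0],[0,0,0],-1],[[181,-3,0],[0,0,0],-1],[[181,-3,0],[0,0,0],-1]]'
cat > m.py <<'E'
from look import *
o=bot.get_obs();print(o["tcp_pos"],o["ee_rot"])
p=cams.grab_frame("wrist")
P,col=world(p)
for lo,hi in((120,129),(110,120),(100,110),(90,100)):
  m=(P[:,2]>lo)&(P[:,2]<hi)&(np.hypot(P[:,0]-345,P[:,1]-308)<20)
  Q=P[m]
  if len(Q)>3: print("shaft",lo,len(Q),circ(Q),np.round(np.median(Q,0),1),np.round(np.percentile(Q,[3,97],0),1).tolist())
for l in("shaft_tip","shaft_seat","knob"):
    print(l,[(np.round(d["position"],1).tolist(),round(d["conf"],2)) for d in spot_point(p,l)][:2])
b,g,r=col.T
t=o["tcp_pos"]
m=(r>g)&(g>b*1.3)&(r>b*1.7)&(r>90)&(np.hypot(P[:,0]-t[0],P[:,1]-t[1])<40)&(P[:,2]>t[2]-25)
Q=P[m]; T=Q[Q[:,2]>np.percentile(Q[:,2],98)-3]
print("ring",len(Q),circ(Q),"top face",len(T),circ(T),np.median(T,0),np.percentile(Q[:,2],[2,98]))
E
cat m.py > m2.py; echo 'save(p,"w2")'>>m2.py; python3 m2.py
```

```text
time: 6.12
tcp_pos: [373.6, 243.7, 178.3]
ee_rot: [-3.142, 0.0, 1.949]
wrist_force: [-0.2, -0.9, -2.2]
opening: 38.8
grasp_force: 41.5
[373.55883271 243.65886412 178.25311073] [-3.14158347e+00  4.16281399e-04  1.94945742e+00]
shaft 120 346 ((346.3562316894531, 307.50262451171875), 5.9421844482421875) [346.4 307.6 124.4] [[341.2, 302.5, 121.0], [351.4, 312.6, 126.7]]
shaft_tip [([348.1, 310.5, 128.1], 0.77)]
shaft_seat [([342.6, 307.2, 86.6], 0.77), ([349.3, 306.1, 126.8], 0.21)]
knob []
ring 7176 ((372.775390625, 245.70565795898438), 19.927900314331055) top face 4892 ((372.9241638183594, 245.68890380859375), 19.695209503173828) [372.30583052 247.17899212 190.21064962] [165.25256388 191.32125093]
```

View pics/w2.png

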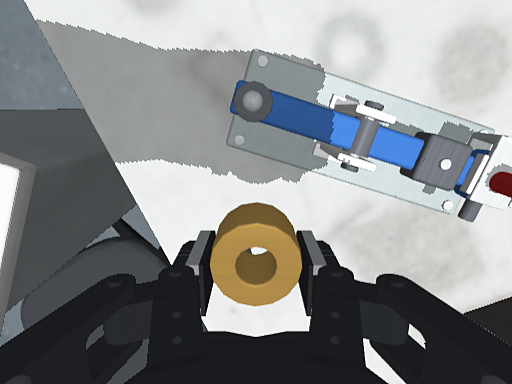

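The wrist picture shows the ring level in the jaws at (256,255) and the shaft tip, as a full circle, at (255,100). One camera sees both, so I can move by the measured difference.

```bash
python3 -m pendant '[[[30,-1,0],[0,0,0],-1],[[55,-2,0],[0,0,0],-1],[[67,-2,0],[0,0,0],-1],[[67,-2,0],[0,0,0],-1],[[67,-2,0],[0,0,0],-1],[[67,-2,0],[0,0,0],-1],[[67,-2,0],[0,0,0],-1]]'
python3 m.py
```

```text
time: 6.9
tcp_pos: [347.1, 304.9, 178.2]
ee_rot: [-3.142, 0.0, 1.949]
wrist_force: [-0.0, 0.3, -2.5]
opening: 39.1
grasp_force: 41.5
[347.10072248 304.8968854  178.23767138] [-3.14157973e+00  3.31014405e-04  1.94855163e+00]
shaft 120 6 ((343.853515625, 312.7327880859375), 1.8914377689361572) [343.5 312.7 120.7] [[342.2, 312.2, 120.2], [345.5, 313.3, 121.0]]
shaft 110 70 ((345.45428466796875, 309.51959228515625), 5.625101566314697) [344.3 312.8 114.7] [[340.4, 308.9, 110.1], [349.7, 313.6, 119.4]]
shaft 100 65 ((345.8166809082031, 308.71368408203125), 5.855621337890625) [344.4 312.7 105. ] [[340.4, 308.2, 100.1], [350.9, 313.7, 109.7]]
shaft 90 61 ((345.363525390625, 308.99127197265625), 5.8084259033203125) [343.7 312.3  94.9] [[340.4, 308.1, 90.3], [350.1, 313.7, 99.8]]
shaft_tip [([346.2, 310.8, 128.3], 0.6), ([534.5, 319.6, 57.4], 0.27)]
shaft_seat [([340.8, 305.1, 85.9], 0.68)]
knob [([533.1, 322.6, 98.2], 0.76), ([428.4, 317.4, 70.9], 0.59)]
ring 7181 ((346.4487609863281, 306.8152770996094), 20.022876739501953) top face 4915 ((346.54443359375, 306.6376037597656), 19.844287872314453) [346.03156129 308.22965395 190.18005061] [165.07605233 191.28947963]
```

```bash
python3 -m pendant '[[[1,0,0],[0,0,0],-1],[[1,0,15],[0,0,0],-1],[[1,0,25],[0,0,0],-1],[[1,0,32],[0,0,0],-1],[[1,0,38],[0,0,0],-1],[[1,0,44],[0,0,0],-1],[[1,0,50],[0,0,0],-1],[[1,0,50],[0,0,0],-1]]'
python3 m.py
```

```text
time: 7.77
tcp_pos: [345.7, 306.4, 127.0]
ee_rot: [-3.14, 0.0, 1.95]
wrist_force: [0.1, 0.2, -2.1]
opening: 39.2
grasp_force: 41.5
[345.70156387 306.36695157 127.01722094] [-3.14003684e+00  1.67947175e-04  1.94978902e+00]
shaft 120 1070 ((342.447265625, 313.1527099609375), 19.110544204711914) [345.  308.4 124.9] [[326.4, 299.3, 120.4], [354.0, 327.6, 128.7]]
shaft 110 488 ((342.34619140625, 313.46923828125), 18.96293830871582) [341.2 323.5 116.6] [[325.9, 299.3, 111.3], [356.0, 327.7, 119.7]]
shaft_tip [([347.5, 309.3, 127.5], 0.88)]
shaft_seat []
knob [([429.5, 316.6, 72.9], 0.26)]
ring 7058 ((345.1344909667969, 308.4499206542969), 19.77756690979004) top face 4886 ((345.1105041503906, 308.3688049316406), 19.699893951416016) [344.50182564 309.84926125 138.94610189] [114.98133283 140.07419507]
```

The ring is over the tip with no contact force, so I'll continue to just above the shoulder.

```bash
python3 -m pendant '[[[-1,0,8],[0,0,0],-1],[[-1,0,16],[0,0,0],-1],[[-1,0,22],[0,0,0],-1],[[-1,0,25],[0,0,0],-1],[[-1,0,25],[0,0,0],-1],[[-1,0,25],[0,0,0],-1]]'
```

```text
time: 8.47
tcp_pos: [346.4, 305.6, 103.0]
ee_rot: [-3.141, 0.0, 1.95]
wrist_force: [1.1, 0.0, -3.0]
opening: 39.2
grasp_force: 41.5
```

Next I'll lower it gently until it touches, release, and back off straight up.

```bash
python3 -m pendant '[[[0,0,1],[0,0,0],-1],[[0,0,2],[0,0,0],-1],[[0,0,2],[0,0,0],-1],[[0,0,2],[0,0,0],0.2],[[0,0,2],[0,0,0],0.4],[[0,0,2],[0,0,0],0.7],[[0,0,2],[0,0,0],0.7],[[0,0,2],[0,0,0],0.7]]'
python3 -m pendant '[[[0,0,-20],[0,0,0],0.7],[[0,0,-55],[0,0,0],0.7],[[0,0,-90],[0,0,0],0.7],[[-30,0,-100],[0,0,0],0.7],[[-65,0,-100],[0,0,0],0.7],[[-70,0,-100],[0,0,0],0.7],[[-70,0,-100],[0,0,0],0.7]]'
sed -i 's/^m=(r>g).*/m=(r>g)\&(g>b*1.3)\&(r>b*1.7)\&(r>90)\&(np.hypot(P[:,0]-346,P[:,1]-308)<40)\&(P[:,2]>70)/' m.py; (cat m.py; echo 'save(p,"w3")')>m2.py; python3 m2.py
```

```text
time: 9.13
tcp_pos: [346.7, 305.7, 101.4]
ee_rot: [3.141, 0.0, 1.95]
wrist_force: [-0.2, -0.0, -0.3]
opening: 72.9
grasp_force: 0.0
time: 9.72
tcp_pos: [373.4, 239.4, 201.5]
ee_rot: [3.141, 0.0, 1.947]
wrist_force: [0.0, 0.6, 1.0]
opening: 72.5
grasp_force: 0.0
[373.37175995 239.35623505 201.54946336] [3.14085541e+00 2.94857883e-04 1.94669932e+00]
shaft 120 278 ((346.2973327636719, 307.5117492675781), 5.9631571769714355) [346.3 307.4 124.3] [[341.3, 302.4, 121.0], [351.4, 312.5, 126.7]]
shaft 110 2159 ((345.8001708984375, 307.38726806640625), 19.71689224243164) [345.4 308.4 112. ] [[329.1, 290.5, 110.6], [362.8, 324.4, 113.3]]
shaft 100 62 ((345.05535888671875, 308.03863525390625), 19.572790145874023) [341.7 310.5 107.7] [[327.8, 295.3, 100.9], [354.7, 322.3, 110.0]]
shaft 90 37 ((346.2815856933594, 307.145751953125), 8.505776405334473) [343.4 311.7  96. ] [[337.9, 299.3, 91.0], [354.4, 315.6, 99.6]]
shaft_tip [([346.5, 309.8, 129.3], 0.83)]
shaft_seat [([337.0, 305.7, 86.7], 0.89)]
knob [([535.8, 320.7, 101.2], 0.74)]
ring 2201 ((346.2142639160156, 307.5574951171875), 19.663776397705078) top face 2143 ((346.36016845703125, 307.3345031738281), 19.55002784729004) [346.0272634  308.12554629 112.05780155] [110.29047143 113.39266097]
```

View pics/w3.png

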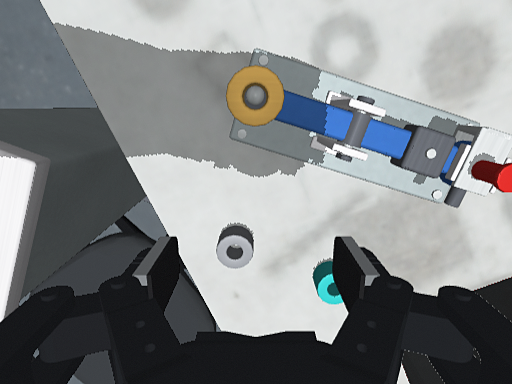

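The wrist picture shows the ring concentric on the shaft at (255,95). Its top face is at about 112 mm, so it is home. Next is the knob: I'll turn so the jaws close along the hinge pin.

```bash
python3 -m pendant '[[[17,181,0],[0,0,-1.26],1],[[17,181,0],[0,0,-1.26],1],[[17,181,0],[0,0,-1.26],1],[[17,181,0],[0,0,-1.26],1],[[17,181,0],[0,0,-1.26],1],[[17,181,0],[0,0,-1.26],1],[[17,181,0],[0,0,-1.26],1],[[17,181,0],[0,0,-1.26],1],[[17,181,0],[0,0,-1.26],1],[[17,181,0],[0,0,-1.26],1]]'
python3 -m pendant '[[[0,0,0],[0,0,0],0.3],[[0,0,0],[0,0,0],0.3],[[0,0,0],[0,0,0],0.3],[[0,0,0],[0,0,0],0.3]]'
cat > k.py <<'E'
from look import *
o=bot.get_obs();print(o["tcp_pos"],o["ee_rot"],o["joint_positions"])
p=cams.grab_frame("wrist");save(p,"w4")
P,col=world(p);b,g,r=col.T
m=(r>100)&(g<70)&(b<70)&(np.hypot(P[:,0]-535,P[:,1]-322)<45)&(P[:,2]>75)
Q=P[m];T=Q[Q[:,2]>np.percentile(Q[:,2],97)-3]
print("knob",len(Q),circ(T),np.median(T,0),np.percentile(Q[:,2],[2,98]))
for l in("shaft_tip","knob"):
    print(l,[(np.round(d["position"],1).tolist(),round(d["conf"],2)) for d in spot_point(p,l)][:2])
m=(b>90)&(r<60)&(P[:,2]>74)&(P[:,2]<84)&(P[:,0]<545)&(P[:,0]>350)
Q=P[m]
if len(Q)>20: print("bar",len(Q),cv2.fitLine(Q[:,:2].astype(np.float32),cv2.DIST_L2,0,.01,.01).ravel())
E
python3 k.py
```

```text
time: 10.75
tcp_pos: [533.6, 324.7, 200.5]
ee_rot: [-3.141, -0.001, -3.08]
wrist_force: [0.6, 0.2, -0.0]
opening: 85.4
grasp_force: 0.0
time: 11.08
tcp_pos: [534.1, 323.8, 201.1]
ee_rot: [-3.141, -0.0, -3.09]
wrist_force: [0.3, 0.3, 0.7]
opening: 55.5
grasp_force: 0.0
[534.11633003 323.78711888 201.09522613] [-3.14144760e+00 -2.24857692e-04 -3.09000082e+00] [ 3.35997092e-01  1.75205580e-01  9.97211076e-02  1.49556838e+00
 -7.61331620e-05  2.84405254e-01]
knob 612 ((535.7337646484375, 322.1593017578125), 10.551435470581055) [534.95461725 322.29632162 117.0224798 ] [115.46304437 118.32958988]
shaft_tip []
knob [([534.9, 321.0, 99.8], 0.84)]
bar 3060 [9.9687505e-01 7.8994714e-02 4.3879099e+02 3.1501361e+02]
```

View pics/w4.png

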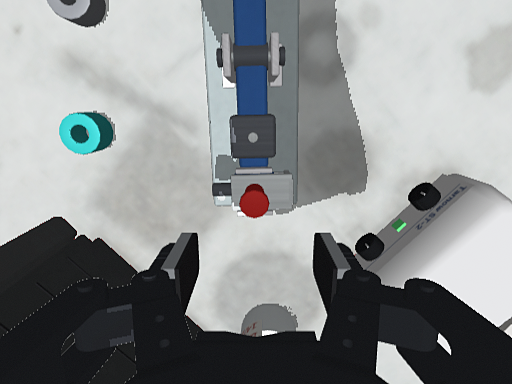

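The wrist picture shows the knob at (254,200), upright and centred between the jaws. The blue bar runs up the image and the white instrument is well clear on the right. I'll descend and grip the knob.

```bash
python3 -m pendant '[[[-1.5,-1.5,30],[0,0,-0.027],0.3],[[-1.5,-1.5,60],[0,0,-0.027],0.3],[[-1.5,-1.5,82],[0,0,-0.027],0.3],[[-1.5,-1.5,98],[0,0,-0.027],0.3],[[-1.5,-1.5,98],[0,0,-0.027],0.3],[[-1.5,-1.5,98],[0,0,-0.027],0.3],[[-1.5,-1.5,98],[0,0,-0.027],0.3]]' 60
python3 -m pendant '[[[0,0,0],[0,0,0],-0.2],[[0,0,0],[0,0,0],-0.4],[[0,0,0],[0,0,0],-0.5],[[0,0,0],[0,0,0],-1],[[0,0,0],[0,0,0],-1],[[0,0,0],[0,0,0],-1],[[0,0,0],[0,0,0],-1]]' 60
```

```text
time: 11.82
tcp_pos: [536.6, 322.2, 104.8]
ee_rot: [3.141, 0.002, -3.061]
wrist_force: [-0.3, -0.7, 0.8]
opening: 55.5
grasp_force: 0.0
time: 12.4
tcp_pos: [536.6, 322.7, 104.7]
ee_rot: [3.14, 0.002, -3.06]
wrist_force: [-0.8, 2.2, 5.7]
opening: 18.9
grasp_force: 58.3
```

```bash
python3 -m pendant '[[[0,3,0],[0,0,0],-1],[[0,6,0],[0,0,0],-1],[[0,9,0],[0,0,0],-1],[[0,12,0],[0,0,0],-1],[[0,14,0],[0,0,0],-1],[[0,15,0],[0,0,0],-1],[[0,15,0],[0,0,0],-1],[[0,15,0],[0,0,0],-1],[[0,15,0],[0,0,0],-1]]'
```

```text
time: 13.15
tcp_pos: [535.7, 335.6, 104.7]
ee_rot: [-3.139, 0.002, -3.062]
wrist_force: [-0.6, -8.4, 8.0]
opening: 18.9
grasp_force: 58.6
```

The latch is at its stop: 13 mm of travel with about 9 N of side force. I'll lift along the arc, tilting the tool with the arm.

```bash
python3 -m pendant '[[[1.2,0,-3.7],[0,-0.035,0],-1],[[2.5,0,-7.3],[0,-0.07,0],-1],[[4,0,-10.8],[0,-0.105,0],-1],[[5.6,0,-14.3],[0,-0.14,0],-1],[[7.3,0,-17.8],[0,-0.175,0],-1],[[9.1,0,-21.2],[0,-0.21,0],-1],[[9.1,0,-21.2],[0,-0.21,0],-1],[[9.1,0,-21.2],[0,-0.21,0],-1]]'
python3 - <<'E'
from look import *
p=cams.grab_frame("scene")
for l in("coupler","knob","shaft_tip","counterweight"):
    print(l,[(np.round(d["position"],1).tolist(),round(d["conf"],2)) for d in spot_point(p,l)][:3])
E
```

```text
time: 13.82
tcp_pos: [526.7, 334.7, 125.7]
ee_rot: [-3.139, 0.213, -3.062]
wrist_force: [4.1, -7.4, 1.4]
opening: 18.8
grasp_force: 58.8
coupler [([535.4, 322.7, 77.4], 0.63)]
knob [([524.2, 333.2, 122.1], 0.81)]
shaft_tip [([334.6, 307.2, 109.9], 0.84)]
counterweight [([341.0, 308.8, 63.3], 0.61), ([382.5, 156.0, 4.3], 0.61), ([499.6, 154.0, -1.9], 0.59)]
```

```bash
python3 -m pendant '[[[1.3,0,-3.9],[0,-0.037,0],-1],[[2.7,0,-7.8],[0,-0.075,0],-1],[[4.3,0,-11.5],[0,-0.112,0],-1],[[6.1,0,-15.3],[0,-0.15,0],-1],[[6.1,0,-15.3],[0,-0.15,0],-1],[[6.1,0,-15.3],[0,-0.15,0],-1],[[6.1,0,-15.3],[0,-0.15,0],-1],[[6.1,0,-15.3],[0,-0.15,0],-1],[[6.1,0,-15.3],[0,-0.15,0],-1]]'
python3 - <<'E'
from look import *
p=cams.grab_frame("scene")
for l in("coupler","knob","shaft_tip","shaft_seat","counterweight","timer","bottle_0"):
    print(l,[(np.round(d["position"],1).tolist(),round(d["conf"],2)) for d in spot_point(p,l)][:2])
cv2.imwrite("pics/s5.png",cv2.resize(p["pixels"][160:345,150:380],None,fx=3,fy=3))
E
```

```text
time: 14.82
tcp_pos: [517.9, 333.9, 139.3]
ee_rot: [-3.139, 0.363, -3.062]
wrist_force: [4.4, -8.1, 2.3]
opening: 18.7
grasp_force: 59.1
coupler [([532.0, 322.6, 93.7], 0.77), ([531.4, -43.7, 1.5], 0.39)]
knob [([518.9, 330.2, 136.1], 0.68)]
shaft_tip [([330.5, 306.6, 99.0], 0.66), ([350.6, 307.5, 53.4], 0.59)]
shaft_seat [([349.0, 310.2, 54.6], 0.58), ([433.1, 315.5, 69.7], 0.42)]
counterweight [([349.5, 307.2, 52.1], 0.98), ([381.5, 152.9, 4.5], 0.82)]
timer [([532.5, -38.5, 0.6], 0.76)]
bottle_0 []
```

View pics/s5.png

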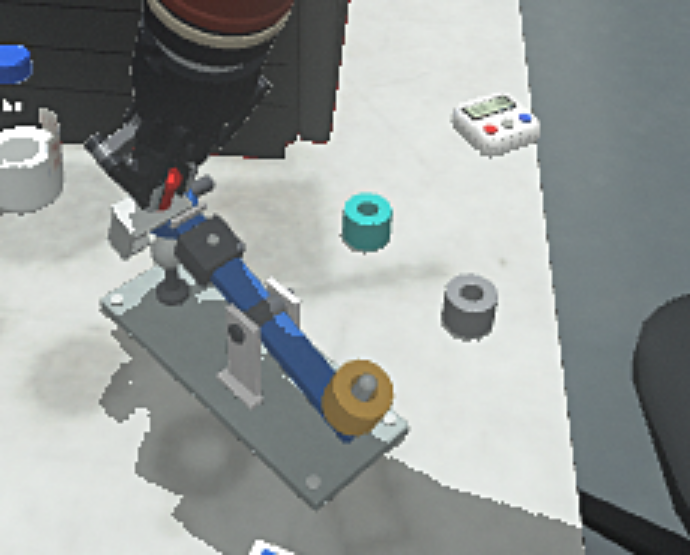

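The picture shows the arm raised at the knob (170,190), the ball exposed at (165,250) and the ring seated on its tilted shaft at (358,397). The coupler is about 35 mm up, so I'm handing it in.

```bash
python3 -c "
from station import job;print(job.finish_job())"
```

```text
the job is handed in; nothing more can be done
None
```

The job is handed in (no verdict was returned): the brass ring is home on its shaft, the latch was pulled to its stop, and the gripper holds the arm steady with the coupler about 35 mm off the ball; the timer is where it was, and I never went near the bottle, though the final check did not detect it.

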